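# Dispense one culture dish and slide it onto the blue mark

## Robot

A 7-joint arm with a two-finger parallel gripper is mounted at the origin on the work surface. World frame = base frame: x ahead of the robot, y to its left, z up, the work surface at z = 0. Lengths are in m, angles in rad, forces in N, time in s.
With the tool pointing down it reaches from about 0.4 to 0.9 m from the base axis. Payload 5.6 kg.
Tool frame: the origin (TCP) lies midway between the tips of the shut fingers; the grasp point (between the pads) lies 19 mm behind it; z points along the fingers, y is the line along which they close (so a half turn about z gives the same grasp; the last joint's range is limited). The gripper opens to 92 mm and grips with 3 to 60 N. Pads are 20 mm wide; open, the fingers measure 128 mm over their backs; the gripper's body (75 mm by 189 mm) begins 69 mm behind the grasp point.
Start: joints at [-0.043, 0.468, -0.012, 1.603, 0.006, 1.071, -0.056], TCP at [0.65, -0, 0.215] pointing down, gripper open.
Joint ranges: [-2.53, 2.53], [-0.31, 2.02], [-1.57, 1.55], [0.28, 2.44], [-1.29, 4.43], [0.15, 1.84], [-2.92, 2.92]. Speed limits (rad/s): [2.57, 2.57, 3.14, 3.14, 3.14, 3.14, 3.14].

## Interface

Orientations are given as a 3x3 rotation matrix whose columns are the frame's x, y, z axes.
In Python, from station import env, effector, solver, viewer, workorder, search_frame, tip_of gives the robot as it stands. Calls block until the motion is done:
- env.reach(position, orientation): joint-space move of the TCP to a pose.
- env.movel(position, frame=None, rate=0.15): straight line of the TCP; frame=None keeps the orientation; rate is the mean speed in m/s.
- env.goto_joints(angles): joint-space move.
- effector.release() and effector.grasp(squeeze=None): open the fingers fully, or close them until they stop; squeeze is the grip in N (None keeps the last).
- env.pause(seconds).
- solver.inverse_kinematics(position, orientation): joint angles nearest the present ones, or None.
- env.sense(): the state.
- viewer.read_camera(name): name is "scene" or "side" or "wrist"; returns (picture, depth): 400x640x3 uint8, red, green, blue; 400x640 float32, m along the optical axis (not along the pixel's ray), 0 where there is no reading.
- viewer.camera_info(name): a dict with "intrinsics" (3x3 intrinsics, pixels), "dist_coeffs" ([k1, k2, p1, p2, k3] as OpenCV has them; the pictures are not rectified), "eye" and "rotation" of the camera in the world; the wrist camera has in their place "T_tool_cam" (4x4, takes a point from camera to tool coordinates, whose origin is the TCP and whose axes are the flange's). Camera axes: x right, y up, looking along -z (the intrinsics and any distortion apply to the point x, -y, -z); pixel columns grow to the right and rows downward; lengths in m; the calibration is good to about 2 mm. A picture is of the moment at which its call begins: read the wrist's pose just before it. camera_info takes no time and is no camera call.
A pose or a line that the arm cannot do raises env.PlanningError and nothing moves.
- workorder.finish_job(): hands the job in; it is judged then, once.
Trained networks look in the newest picture that a camera, given by its name, has taken for a name from the list of things; names that differ only in an ending like _2 or _b are one class to them, and where a whole thing is asked for, a point or a joint stands for the part that bears it (a point fixed in the world has none). Each returns a list of dicts, best first, with "score" (0 to 1); they miss things now and then, are a little off and sometimes report something else, mostly with a low value. They report only what shows in the picture. A call takes as long as a camera call.
- search_frame(camera, name): "at" ([x, y, z] in m, in world coordinates, good to about 4 mm: the middle of the surface that is visible of it).
- tip_of(camera, name): "at" ([x, y, z] in m, in world coordinates, good to about 4 mm: a listed point, or the origin of a listed thing).
The state is a dict: "t": time; "joint_positions": joint angles; "joint_velocities": joint speeds; "tau": joint torques, N m; "ee_pos": TCP position; "tcp_rot": TCP orientation; "wrist_force": force on the tool from outside, world axes, zero at the start; "moment": the same for the moment, N m; "gripper_width": finger opening in m; "grasp_force": force on a finger pad.
Only numpy, scipy, OpenCV 4.12 (cv2) and the standard library are available. Lean on these libraries where they do the work, as an engineer would, in place of code of your own. Each camera call takes 0.05 s, during which the arm holds its last target. There are 200 camera calls.

## Task

Press the red plunger of the dish dispenser all the way down once and let it spring back up, so that a single dish comes out onto the bench; then push that dish aside with the fingertips until it lies wholly on the round blue mark, not the yellow one. Slide the dish flat along the bench, never picking it up, and leave the other dishes in the dispenser and the bottle, pot and marker pen where they are.

Things in the scene. Friction and masses are not known exactly. Their poses are not given: they have to be found in the camera images.
- dispenser: White dish dispenser fixed on the bench. Origin on the bench at the centre of its clear square magazine, 63 (x) by 66 (y) mm, 46 mm high, open on top, with three dishes stacked on the bench inside. Its x axis points out of the outlet, away from the robot within 0.3 rad; z up. Behind (x -31 to -126 mm) is a housing 62 mm wide, 45 mm high, with the plunger.
- outlet (a point): Point on the bench at the outlet, an 18 mm high slot at the foot of the magazine's +x face, 30 mm from the dispenser's origin. Pressing the plunger moves a blade 3 times as far; after a 5 mm gap it pushes the bottom dish out along +x, at full travel to about 85 mm from the dispenser's origin. As the plunger rises the stack drops by one dish; another press would eject another.
- plunger (a joint): Travel of the red plunger, m: 0 is up, 0.030 fully down (hard stop). A spring pushes it back up: about 4.5 N at the start, 9 N fully down, more when pressed fast (damped). Press slowly, under 50 mm/s: a fast press meets the stop hard and flings the dish. It counts as fully pressed beyond 0.026.
- plunger_top (a point): Centre of the top face of the red plunger button, a disc 36 mm across and 10 mm thick, facing up; 100 mm above the bench when up, 70 mm when down. It moves with the plunger and lies at x = -52 mm, y = 0 of the dispenser.
- dish1: The bottom dish of the stack, the one that comes out: a closed round dish with a white lid and an pink disc on top, 50 mm across, 14 mm high, about 30 g. Origin at the centre of its underside, z up. All three dishes look alike.
- dish2: Second dish from the bottom, the same size. It starts 14 mm above the bench and drops to the bench inside the magazine once the first is out.
- dish3: Third dish, the top of the stack, the same size.
- blue_mark: Round blue mark on the bench, 76 mm across, practically flush (0.6 mm, dishes slide freely onto it); the target. Origin at its centre. It lies 80 to 110 mm ahead of the dispenser's origin along its x axis and 115 to 145 mm to one side, left or right.
- yellow_mark: Round yellow mark of the same kind on the other side of the outlet; not the target.
- reagent: Amber bottle with a black cap, 44 mm across, 85 mm high, standing beside the dispenser; leave it. Origin at the centre of its underside.
- pot: White pot with a red cap, 40 mm across, 55 mm high, standing on the other side of the dispenser; leave it. Origin at the centre of its underside.
- marker: Square marker pen, grey with a green cap, 12 by 120 by 12 mm, lying along its own y axis beyond the outlet, 180 to 200 mm from the dispenser's origin; leave it. Origin at the centre of its underside.

How it is judged:
On the way, in this order (a step that is already met when the one before it is completed fails the run):
1. the plunger is pressed fully down (value of joint plunger above 0.026 m), for 0.02 s.
2. the plunger is back up and one dish lies outside the outlet on the bench (value of joint plunger below 0.004 m and x of dish1 in the frame of dispenser above 0.066 m and height (world z) of dish1 below 0.004 m and angle between dish1's own z axis and vertical below 0.06 rad), for 0.1 s.
3. the dish has been pushed onto the blue mark (horizontal distance between dish1 and blue_mark below 0.015 m and linear speed of dish1 below 0.01 m/s and height (world z) of dish1 below 0.004 m and angle between dish1's own z axis and vertical below 0.06 rad), for 0.1 s.
At the end, for the whole second after the job is handed in: The dispensed dish lies flat and still on the bench with its centre within 15 mm of the blue mark's centre, the plunger is up (within 4 mm), and the other two dishes are in the magazine, the stack one dish lower than before (now 0 and 14 mm above the bench) (all of step 3 and value of joint plunger below 0.004 m and x of dish2 in the frame of dispenser between -0.012 and 0.012 m and y of dish2 in the frame of dispenser between -0.012 and 0.012 m and height (world z) of dish2 below 0.006 m and x of dish3 in the frame of dispenser between -0.012 and 0.012 m and y of dish3 in the frame of dispenser between -0.012 and 0.012 m and height (world z) of dish3 below 0.02 m); the robot touches nothing.
It fails at once if a dish is lifted off the bench or tipped (height (world z) of dish1 above 0.01 m or angle between dish1's own z axis and vertical above 0.35 rad).
It fails at once if a second dish leaves the magazine (pressed more than once, or taken out) (x of any of dish2, dish3 in the frame of dispenser above 0.02 m or x of any of dish2, dish3 in the frame of dispenser below -0.02 m or y of any of dish2, dish3 in the frame of dispenser above 0.02 m or y of any of dish2, dish3 in the frame of dispenser below -0.02 m or height (world z) of dish2 above 0.024 m or height (world z) of dish3 above 0.038 m).
It fails at once if the bottle, the pot or the marker is moved more than 20 mm or tipped ((distance of reagent from where it was at the start of the episode above 0.02 m or angle between reagent's own z axis and vertical above 0.4 rad) or (distance of pot from where it was at the start of the episode above 0.02 m or angle between pot's own z axis and vertical above 0.4 rad) or distance of marker from where it was at the start of the episode above 0.02 m).
It also fails if it takes over 48 s, if anything falls off the work surface, if the arm or the gripper's body presses on something with over 40 N, if the wrist force passes 120 N, or if a joint passes its speed limit or range.

## Working session

There is one attempt and no reset: what is moved stays moved. The work goes in short steps, each a Python script; the robot and the scene stay as the last script left them, time stands still between calls to the robot, and variables do not carry over. Pictures are saved under pics/ and viewed, at most 10 in all, crops included, and the job is handed in when it is done.

```bash
mkdir -p pics; ls; python3 - <<'E'
from station import *
import cv2, numpy as np
for c in ["scene","side","wrist"]:
    p,d=viewer.read_camera(c); 
    if c!="wrist": cv2.imwrite(f"pics/{c}0.png",p[:,:,::-1])
    for n in ["dispenser","outlet","plunger_top","dish3","blue_mark","yellow_mark","reagent","pot","marker"]:
        r=tip_of(c,n)
        print(c,n,[(np.round(q["at"],4).tolist(),round(q["score"],2)) for q in r[:2]])
print(env.sense()["t"], env.sense()["wrist_force"], env.sense()["tcp_rot"])
E
```

```text
pics
scene dispenser [([0.5462, 0.0699, 0.0006], 0.68), ([0.6248, -0.0913, 0.0005], 0.41)]
scene outlet [([0.5779, 0.0685, 0.0023], 0.61), ([0.4948, 0.0767, 0.1012], 0.52)]
scene plunger_top [([0.4973, 0.0791, 0.1024], 0.53)]
scene dish3 [([0.548, 0.0672, 0.027], 0.66), ([0.546, 0.0708, 0.0011], 0.59)]
scene blue_mark [([0.6662, 0.1898, -0.001], 0.68), ([0.5234, 0.24, 0.0027], 0.62)]
scene yellow_mark [([0.627, -0.089, 0.001], 0.98)]
scene reagent [([0.5225, 0.2455, -0.0007], 0.68)]
scene pot []
scene marker [([0.7414, 0.0403, -0.0015], 0.76), ([0.5812, 0.0695, 0.0012], 0.59)]
side dispenser [([0.552, 0.0651, -0.0036], 0.68)]
side outlet []
side plunger_top [([0.4954, 0.077, 0.1006], 0.95)]
side dish3 [([0.552, 0.0696, 0.0285], 0.83)]
side blue_mark [([0.6584, 0.1847, -0.0025], 0.79)]
side yellow_mark [([0.6272, -0.0878, -0.0016], 0.62)]
side reagent [([0.5248, 0.2477, -0.0011], 0.66)]
side pot [([0.4705, -0.0956, 0.0002], 0.96)]
side marker [([0.7385, 0.038, 0.0029], 0.67)]
wrist dispenser [([0.5483, 0.0721, -0.0017], 0.72)]
wrist outlet [([0.5755, 0.061, -0.0005], 0.81)]
wrist plunger_top [([0.4961, 0.0775, 0.1006], 0.61)]
wrist dish3 [([0.5472, 0.0678, 0.0287], 0.73)]
wrist blue_mark [([0.6591, 0.1851, 0.0028], 0.61)]
wrist yellow_mark [([0.4957, 0.0745, 0.1], 0.73), ([0.6289, -0.0877, 0.0004], 0.67)]
wrist reagent []
wrist pot [([0.4713, -0.0918, 0.001], 0.94)]
wrist marker [([0.742, 0.0465, 0.0009], 0.6), ([0.4682, -0.0948, 0.0], 0.31)]
1.5 [ 0.82930736 -0.05309578  0.03264633] [[ 8.11641896e-05  9.99999996e-01  3.26864476e-05]
 [ 9.99999994e-01 -8.11617850e-05 -7.35613415e-05]
 [-7.35586883e-05  3.26924179e-05 -9.99999997e-01]]
```

View pics/scene0.png

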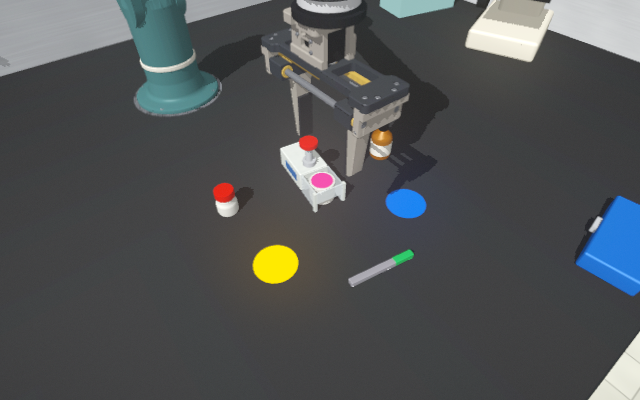

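View pics/side0.png

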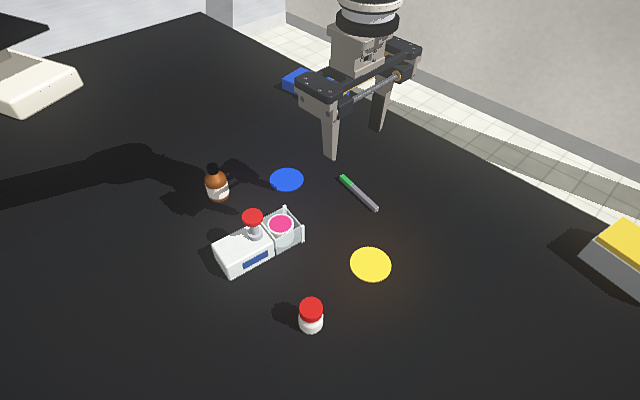

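The scene view shows the dispenser at (310,175), blue at (406,203), yellow at (275,264), and the pen beyond the outlet at (380,268). The networks agree with this except for a few stray reports. The dispenser's yaw is about -0.16 rad, and blue lies on its left. I'll press the plunger now.

```bash
cat > h.py <<'E'
from station import *
import cv2, numpy as np
YAW=-0.16
def R(a):  # tool down, closing axis (y) along world angle a
    c,s=np.cos(a),np.sin(a)
    return np.array([[-s,c,0],[c,s,0],[0,0,-1.]])
def blob(cam,kind):
    p,d=viewer.read_camera(cam); r,g,b=[p[:,:,i].astype(int) for i in range(3)]
    m=(b>150)&(r<90)&(b-g>60) if kind=="blue" else (r>180)&(g<110)&(b>100)&(r-g>110)
    i=viewer.camera_info(cam)
    n,l,st,ce=cv2.connectedComponentsWithStats(m.astype(np.uint8)); out=[]
    for k in range(1,n):
        if st[k,4]<25: continue
        v,u=np.where(l==k)
        z=d[v,u]; ok=z>0
        q=cv2.undistortPoints(np.c_[u,v][ok].astype(float)[:,None],np.array(i["intrinsics"]),np.array(i["dist_coeffs"]))[:,0]
        z=z[ok]; P=np.c_[q[:,0]*z,-q[:,1]*z,-z]@np.array(i["rotation"]).T+i["eye"]
        out.append((int(st[k,4]),np.round((P.min(0)+P.max(0))/2,4).tolist(),np.round(np.median(P,0),4).tolist()))
    return out
def show():
    for c in ["scene","side"]:
        for k in ["pink","blue"]: print(c,k,blob(c,k))
E
python3 - <<'E'
from h import *
show()
effector.grasp(5)
x,y=.496,.0775
env.reach([x,y,.14],R(YAW))
f0=np.array(env.sense()["wrist_force"])
env.movel([x,y,.104],rate=.08)
z=.104
while z>.066:
    z-=.002; env.movel([x,y,z],rate=.03)
    s=env.sense(); f=s["wrist_force"]-f0
    print(round(z,3),round(s["ee_pos"][2],4),round(f[2],1))
    if f[2]>16: break
env.pause(.3)
print(env.sense()["ee_pos"],env.sense()["wrist_force"]-f0)
env.movel([x,y,.11],rate=.03); env.movel([x,y,.2],rate=.15)
show(); print(env.sense()["t"])
p,_=viewer.read_camera("scene"); cv2.imwrite("pics/s1.png",p[:,:,::-1])
E
```

```text
scene pink [(237, [0.5458, 0.0697, 0.0425], [0.5459, 0.0692, 0.0427])]
scene blue [(930, [0.6604, 0.1847, 0.0012], [0.6609, 0.1835, 0.001]), (3925, [0.9609, 0.4197, 0.0193], [0.953, 0.35, 0.035])]
side pink [(285, [0.547, 0.0691, 0.0429], [0.5471, 0.0688, 0.043])]
side blue [(165, [0.7866, 0.259, 0.1898], [0.9417, 0.4696, 0.0366]), (631, [0.6626, 0.1833, 0.0016], [0.6604, 0.1832, 0.0016])]
0.102 0.1023 0.2
0.1 0.1005 2.9
0.098 0.0984 4.4
0.096 0.0963 5.0
0.094 0.0943 4.2
0.092 0.0923 5.2
0.09 0.0903 6.1
0.088 0.0884 6.2
0.086 0.0864 5.2
0.084 0.0844 6.9
0.082 0.0824 6.1
0.08 0.0805 7.4
0.078 0.0785 7.6
0.076 0.0765 7.2
0.074 0.0746 7.6
0.072 0.0726 7.8
0.07 0.0706 8.2
0.068 0.0702 24.3
[0.49656421 0.07763592 0.07027448] [-5.46129191 -0.84523155 24.69235167]
scene pink [(194, [0.5421, 0.071, 0.0287], [0.5428, 0.0712, 0.0286]), (292, [0.6305, 0.056, 0.0146], [0.6304, 0.0563, 0.0147])]
scene blue [(938, [0.6598, 0.1849, 0.0011], [0.6608, 0.1837, 0.001]), (3922, [0.961, 0.4191, 0.0185], [0.953, 0.3499, 0.0351])]
side pink [(243, [0.632, 0.0563, 0.0149], [0.6317, 0.0562, 0.0152]), (251, [0.5463, 0.072, 0.0287], [0.5462, 0.0706, 0.029])]
side blue [(954, [0.9677, 0.3972, 0.0222], [0.9672, 0.3593, 0.0363]), (635, [0.6614, 0.1841, 0.0017], [0.6604, 0.1833, 0.0016])]
11.7167
```

The dish came out 85 mm and the stack dropped one level. Next I'll push the dish toward blue in stages.

```bash
cat >> h.py <<'E'
B=np.array([.6605,.184])
def dish():
    c=[np.array(o[1]) for k in ["scene","side"] for o in blob(k,"pink") if o[1][2]<.021]
    print("dish",c); return np.mean(c,0)[:2] if c else None
E
python3 - <<'E'
from h import *
D=np.array([.631,.056]); u=(B-D)/np.linalg.norm(B-D); a=np.arctan2(u[1],u[0])-np.pi/2
s=D-.06*u
env.reach([*s,.12],R(a)); env.movel([*s,.006],rate=.1)
e=B-.085*u
env.movel([*e,.006],rate=.05)
print(env.sense()["ee_pos"],env.sense()["t"],u); print(dish())
p,_=viewer.read_camera("scene"); q,_=viewer.read_camera("side"); cv2.imwrite("pics/s2.png",np.hstack([p[80:320,150:500],q[80:320,150:500]])[:,:,::-1])
E
```

```text
[0.64141182 0.10093249 0.0060286 ] 16.0333 [0.2245815  0.97445531]
dish []
None
```

View pics/s2.png

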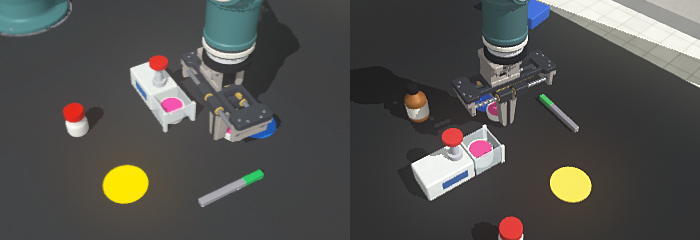

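The dish is partly hidden behind the fingers, at about (494,112) in the right half and slightly left of the finger. I'll back off and measure it.

```bash
python3 - <<'E'
from h import *
s=env.sense(); u=np.array([.2246,.9745]); p=np.array(s["ee_pos"][:2])-.03*u
env.movel([*p,.006],rate=.1); env.movel([*p,.15],rate=.2)
for c in ["scene","side"]: print(c,blob(c,"pink"))
print(env.sense()["t"])
p,_=viewer.read_camera("scene"); q,_=viewer.read_camera("side"); cv2.imwrite("pics/s3.png",np.hstack([p[80:320,150:500],q[80:320,150:500]])[:,:,::-1])
E
```

```text
scene [(194, [0.5418, 0.0706, 0.0287], [0.5425, 0.071, 0.0286]), (262, [0.6496, 0.1354, 0.0146], [0.6491, 0.1353, 0.0146])]
side [(193, [0.6495, 0.1356, 0.015], [0.6501, 0.1347, 0.0151]), (251, [0.5464, 0.0714, 0.0289], [0.5464, 0.0705, 0.0288])]
17.65
```

View pics/s3.png

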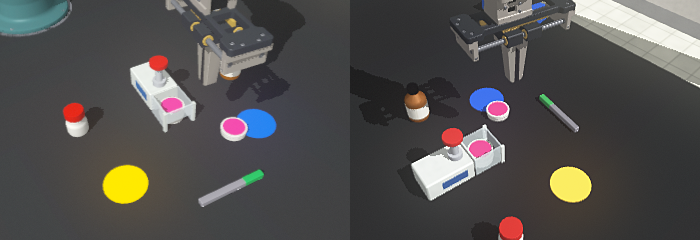

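The dish is at (0.6495, 0.1355), tracking well, and the contact offset is 35.5 mm. Now the final push.

```bash
python3 - <<'E'
from h import *
D=np.array([.6495,.1355]); u=(B-D)/np.linalg.norm(B-D); a=np.arctan2(u[1],u[0])-np.pi/2
s=D-.058*u
env.reach([*s,.06],R(a)); env.movel([*s,.006],rate=.1)
env.movel([*(B-.0355*u),.006],rate=.04); env.pause(.2)
b=B-.075*u
env.movel([*b,.006],rate=.1); env.movel([*b,.2],rate=.2)
env.reach([.6,-.05,.3],R(a))
print(dish(),env.sense()["t"]); print(blob("side","pink"))
p,_=viewer.read_camera("scene"); q,_=viewer.read_camera("side"); cv2.imwrite("pics/s4.png",np.hstack([p[80:320,150:500],q[80:320,150:500]])[:,:,::-1])
E
```

```text
dish [array([0.6596, 0.1837, 0.0146]), array([0.6607, 0.1836, 0.0153])]
[0.66015 0.18365] 23.6083
[(176, [0.6605, 0.1833, 0.0149], [0.6613, 0.183, 0.0152]), (251, [0.5465, 0.0713, 0.0287], [0.5465, 0.0707, 0.0291])]
```

View pics/s4.png

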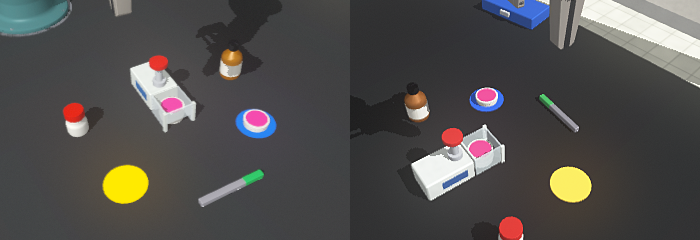

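The dish sits centred on the blue mark, at (256,122) and (487,98). The plunger is up and nothing else has moved.

```bash
python3 -c "
from station import *
print(workorder.finish_job())"
```

```text
the job is handed in; nothing more can be done
None
```

I pressed the plunger fully once, pushed the single dish flat onto the blue mark (measured within about 1 mm of its centre), saw nothing else disturbed in the pictures, and handed the job in; no verdict came back.

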